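# Lock a mandrel in the bench cradle with its quick-thread nut

## Robot

A 6-joint arm with a two-finger parallel gripper is mounted at the origin on the work surface. World frame = base frame: x ahead of the robot, y to its left, z up, the work surface at z = 0. Lengths are in m, angles in rad, forces in N, time in s.
With the tool pointing down it reaches from about 0.35 to 0.85 m from the base axis. Payload 8.1 kg.
Tool frame: the origin (TCP) lies midway between the tips of the shut fingers; the grasp point (between the pads) lies 19 mm behind it; z points along the fingers, y is the line along which they close (so a half turn about z gives the same grasp; the last joint's range is limited). The gripper opens to 93 mm and grips with 3 to 60 N. Pads are 15 mm wide; open, the fingers measure 128 mm over their backs; the gripper's body (75 mm by 188 mm) begins 65 mm behind the grasp point.
Start: joints at [1.213, 0.13, 1.488, -0, 1.523, -0.085], TCP at [0.162, 0.578, 0.219] pointing down, gripper open.
Joint ranges: [-2.96, 2.96], [-0.89, 2.26], [0.02, 2.5], [-1.34, 4.48], [0, 2.73], [-2.66, 2.66]. Speed limits (rad/s): [2.39, 2.39, 2.79, 3.14, 3.14, 3.14].

## Interface

Orientations are given as [roll, pitch, yaw] about the fixed x, y, z axes, in that order (R = Rz(yaw) Ry(pitch) Rx(roll)).
In Python, from cell import ctrl, get_image, job_done gives the robot as it stands.
- The arm moves only by the shell command python3 -m crank 'ROWS' [OPENING] [FORCE]. ROWS is JSON, a list of rows, each a list of 2 entries, a list of its own where there are three numbers: the shift along the tool's x, y, z in mm, then the turn, a rotation vector about the tool's x, y, z in rad. In form: [[[x, y, z], [wx, wy, wz]], ...]. A call has 1 to 12 rows; each row is the pose to reach, as a shift and turn from the pose commanded when the call began, along the tool's axes at that moment; what a row does not reach only later rows make up. A row lasts 1/8 s, in which the tool goes at most 62.5 mm and 10.7 degrees, less where a joint would pass 70% of its speed; a pose out of reach is approached as far as the arm can. A call with a gripper value outside its range is refused whole. OPENING is the closure, from 0 (fully open) to 1 (shut), set as the call begins (- or left out, the last holds). The fingers move at their own pace and stop on an object; FORCE is the grip in N (left out, the last holds). Time passes only in rows, so rows that repeat a pose let the fingers close. It gives the time, the measured TCP pose, the force, the opening and the grip force at its end, in the units of the state.
- ctrl.state(): the state, without advancing time (a new reading comes with each control period).
- get_image(name): name is "scene" or "top" or "wrist"; returns a dict with "frame" (420x560x3 uint8, red, green, blue), "z_map" (420x560 float32, m along the optical axis (not along the pixel's ray), 0 where there is no reading), "mtx" (3x3 intrinsics, pixels), "camera_from_world" (4x4, takes a point from world to camera coordinates); the wrist camera has in their place "mount" (4x4, takes a point from camera to tool coordinates, whose origin is the TCP and whose axes are the flange's). Camera axes: x right, y up, looking along -z (the intrinsics and any distortion apply to the point x, -y, -z); pixel columns grow to the right and rows downward; lengths in m; the calibration is good to about 2 mm. The wrist camera is an equidistant fisheye: a pixel r from the principal point sees the ray r / f radians off the axis. A picture is of the moment at which its call begins: read the wrist's pose just before it.
- job_done(): hands the job in; it is judged then, once.
The state is a dict: "clock": time; "qpos": joint angles; "dq": joint speeds; "tau": joint torques, N m; "ee_pos": TCP position; "orientation": TCP orientation; "ft_force": force on the tool from outside, world axes, zero at the start; "moment": the same for the moment, N m; "gripper_width": opening from 0.0 (shut) to 1.0 (fully open); "finger_force": force on a finger pad.
Only numpy, scipy, OpenCV 4.12 (cv2) and the standard library are available. Lean on these libraries where they do the work, as an engineer would, in place of code of your own. Each camera call takes 0.05 s, during which the arm holds its last target. There are 200 camera calls.

## Task

Lay the loose round steel mandrel in the two V saddles of the sloping bench cradle, with its middle midway between them, taking care that it does not roll away. Then put the square brass nut, flange first, on the cradle's stud, turn it backward (anticlockwise seen from above the stud) until it drops into the start of the thread, and run it forward (clockwise) to its stop so that its flange locks the mandrel in. Let go of everything, and leave the bezel pusher, the steel block and the copper dish where they stand.

Things in the scene. Friction and masses are not known exactly. Their poses are not given: they have to be found in the camera images.
- cradle: Fixed cradle: dark steel plate 90 x 220 mm sloping down 25 degrees away from the robot. Tilted frame: origin on the plate's face at the stud's foot, 52 mm above the bench; z = stud axis, square to the plate, leaning 25 degrees away from the robot; x down the slope; y level. Plate spans x -40..50, y -55..165. Saddles, 14 thick in y, at x 26, y 20 and 112, tops 16 above the plate; bare plate between them.
- bed (a point): Where the middle of the laid mandrel's axis must be: cradle x 26, y 66, z 16 mm; the mandrel lies along cradle y, in the 90-degree Vs which open along cradle z.
- stud_tip (a point): Tip of the steel stud, 85 mm above the plate (cradle z). Plain shank 15 mm across up to z 78, then a cone 7 mm long.
- crown (a point): On the stud's axis at the flat crown of its coarse two-start right-hand thread (26 mm across, cradle z 21 to 42, crown at 42). Two opposite walls 5 mm high on the crown stop a nut turned forward. Turned backward its lugs slide (first off a wall, if set on one) and within 3 rad fall in an entry gap; a stop is 0.3 rad further. The gaps' angle varies and is not told; the stud never turns.
- nut: Loose brass nut, 0.2 kg, flange down on the bench. Origin: centre of its underside; z up the bore; x, y square to the flats. Round flange 62 mm across, 4 thick; above it a square body 38 x 38 up to z 38; bore 18 wide at z 26 to 38, 30 wide below. Stays where let go on crown or thread; fingers loose round the flats (1 to 3 mm) turn it and let it sink by itself.
- lugs (a point): In the nut, on its axis 4 mm above the underside, between its two inward round lugs (5 mm, along nut x, 18 mm apart). Cradle z of the nut's origin: 40.5 mm with lugs on the crown (45.5 on a wall), 30.5 dropped in the thread start, 24.5 run home. From the gap it turns forward 2.3 rad to the stop, sinking 3.4 mm/rad after the first 0.5 rad; the flange then just clears the mandrel.
- mandrel: Loose round bright steel rod, 16 mm diameter, 160 mm long, both ends bevelled alike, about 0.24 kg, lying on the bench; it rolls when nudged. Origin on its axis at mid length, x along the axis (either way round is fine). Grip it across its middle.
- pusher: Standing bezel pusher, bystander: steel foot 40 mm across, mushroom wooden top, 68 mm tall. Origin under its foot.
- block: Polished steel bench block, bystander, 70 x 70 x 20 mm. Origin under its centre.
- dish: Small copper dish, bystander, 76 mm across, 22 mm high. Origin under its centre.
Not all that is in view belongs to the job. Leave any pink look-alike of the nut alone. Of the things shaped like the mandrel, the steel one is meant.

How it is judged:
On the way, in this order (a step that is already met when the one before it is completed fails the run):
1. the mandrel lies in both saddles, let go (x of mandrel in the frame of cradle between 0.023 and 0.029 m and y of mandrel in the frame of cradle between 0.051 and 0.081 m and z of mandrel in the frame of cradle between 0.013 and 0.0185 m and angle between the x axis of mandrel and the y axis of cradle, either way round below 0.06 rad and contact force between the fingers and mandrel below 0.2 N), for 0.2 s.
2. the nut is on the stud and has dropped into the thread start (x of nut in the frame of cradle between -0.004 and 0.004 m and y of nut in the frame of cradle between -0.004 and 0.004 m and angle between the z axis of nut and the z axis of cradle, either way round below 0.12 rad and z of nut in the frame of cradle below 0.034 m), for 0.1 s.
At the end, for the whole second after the job is handed in: The mandrel lies in both V saddles (axis within 3 mm and 0.06 rad of its place, middle within 15 mm along it), the nut is on the stud, square to it within 0.12 rad and 4 mm, run down to within about 2 mm of its stop (origin at most 26.4 mm above the plate), all at rest and released (x of mandrel in the frame of cradle between 0.023 and 0.029 m and y of mandrel in the frame of cradle between 0.051 and 0.081 m and z of mandrel in the frame of cradle between 0.013 and 0.0185 m and angle between the x axis of mandrel and the y axis of cradle, either way round below 0.06 rad and x of nut in the frame of cradle between -0.004 and 0.004 m and y of nut in the frame of cradle between -0.004 and 0.004 m and angle between the z axis of nut and the z axis of cradle, either way round below 0.12 rad and z of nut in the frame of cradle between 0.02 and 0.0264 m and linear speed of each of nut, mandrel below 0.02 m/s and contact force between the fingers and anything else below 0.2 N); the robot touches nothing.
It fails at once if the mandrel or the nut falls off the bench (height (world z) of any of mandrel, nut below -0.03 m).
It fails at once if the bezel pusher, steel block or copper dish is shoved more than 40 mm (distance of any of pusher, block, dish from where it was at the start of the episode above 0.04 m).
It also fails if it takes over 72 s, if anything falls off the work surface, if the arm or the gripper's body presses on something with over 40 N, if the wrist force passes 120 N, or if a joint passes its speed limit or range.

## Working session

There is one attempt and no reset: what is moved stays moved. The work goes in short steps, Python scripts to look and compute and a shell command to move; the robot and the scene stay as the last step left them, time stands still between calls to the robot, and variables do not carry over. Pictures are saved under pics/ and viewed, at most 10 in all, crops included, and the job is handed in when it is done.

```bash
ls; mkdir -p pics; python3 - <<'E'
from cell import ctrl,get_image
import cv2,numpy as np,pickle
print(ctrl.state())
for n in("scene","top"):
    d=get_image(n); pickle.dump(d,open(n+".pkl","wb")); cv2.imwrite(f"pics/{n}.png",d["frame"][...,::-1]); print(n,d["mtx"],d["camera_from_world"],(d["z_map"]>0).mean(), [k for k in d])
E
```

```text
pics
{'clock': 0.0, 'qpos': array([ 1.21261883e+00,  1.31102312e-01,  1.48925859e+00, -5.30341212e-06,
        1.52297131e+00, -8.54010590e-02]), 'dq': array([-0.00082129, -0.00029927,  0.00089245, -0.00057389, -0.00094522,
       -0.00108076]), 'tau': array([ 8.94299192e-04, -5.59839928e+01, -4.91758704e+01,  7.68381846e-02,
        3.53535824e-02, -1.88635508e-04]), 'ee_pos': array([0.16143252, 0.57730765, 0.21763394]), 'orientation': array([-3.13985899e+00, -1.43101626e-04,  2.86881635e+00]), 'ft_force': array([-0.11655861, -0.41667138, -1.03637901]), 'moment': array([ 0.00778207, -0.01011421,  0.0425965 ]), 'finger_force': 0.0, 'gripper_width': 0.9980694486337464}
scene [[389.00138468   0.         280.65403028]
 [  0.         389.00138468 208.51438913]
 [  0.           0.           1.        ]] [[ 0.52150227  0.85323882 -0.0043478  -0.24481272]
 [-0.55046314  0.34032945  0.76234257  0.23522205]
 [ 0.65193996 -0.39517007  0.6471591  -1.48261195]
 [ 0.          0.          0.          1.        ]] 0.995829081632653 ['frame', 'z_map', 'mtx', 'camera_from_world']
top [[391.70086097   0.         284.45962454]
 [  0.         391.70086097 210.37485493]
 [  0.           0.           1.        ]] [[-0.0179693  -0.99976854  0.0118313  -0.06202943]
 [ 0.9828124  -0.01548759  0.18395632 -0.54385085]
 [-0.1837305   0.01493351  0.98286321 -0.955855  ]
 [ 0.          0.          0.          1.        ]] 0.9959396258503401 ['frame', 'z_map', 'mtx', 'camera_from_world']
```

View pics/top.png

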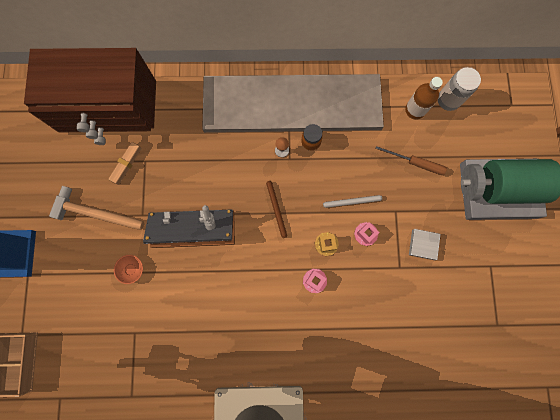

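View pics/scene.png

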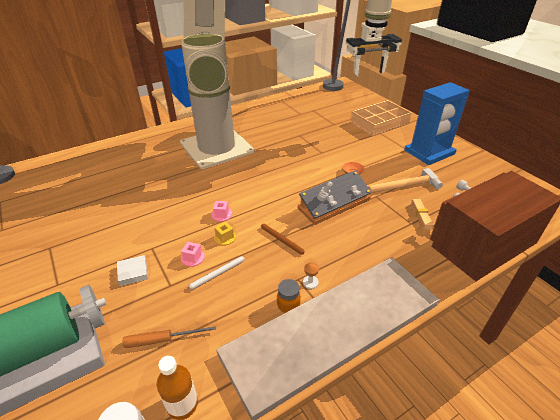

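The top view shows the steel mandrel at (353,202), brass nut at (327,243), pink look-alikes at (367,234) and (315,281), and a wooden rod at (276,208). The cradle spans (145-235, 210-245) with its stud at about (207,215). The dish is at (128,268), the pusher at (282,146) and the block at (425,244).

```bash
cat > h.py <<'E'
import numpy as np,cv2,pickle
def ray(d,uv):
    uv=np.atleast_2d(uv).astype(float); K=d["mtx"]; T=d["camera_from_world"]; R=T[:3,:3];c=-R.T@T[:3,3]
    v=np.c_[(uv[:,0]-K[0,2])/K[0,0],-(uv[:,1]-K[1,2])/K[1,1],-np.ones(len(uv))]@R
    return c,v          # world point = c + depth*v
def onz(d,uv,z):
    c,v=ray(d,uv); return c+v*((z-c[2])/v[:,2])[:,None]
def cloud(d):
    h,w=d["z_map"].shape; u,v=np.meshgrid(np.arange(w),np.arange(h))
    c,r=ray(d,np.c_[u.ravel(),v.ravel()]); return (c+r*d["z_map"].reshape(-1,1)).reshape(h,w,3)
def biggest(m,n=1):
    cs=cv2.findContours(m.astype(np.uint8),cv2.RETR_EXTERNAL,cv2.CHAIN_APPROX_NONE)[0]
    return sorted(cs,key=cv2.contourArea)[::-1][:n]
E
python3 - <<'E'
from h import *
np.set_printoptions(precision=4,suppress=True)
for n in("top","scene"):
    d=pickle.load(open(n+".pkl","rb"));P=cloud(d);hsv=cv2.cvtColor(d["frame"],cv2.COLOR_RGB2HSV);F=d["frame"].astype(int)
    print(n,"bench z",np.median(P[...,2]))
    roi=np.zeros(P.shape[:2],bool)
    X,Y,Z=P[...,0],P[...,1],P[...,2]
    grey=(hsv[...,1]<50)
    # mandrel
    m=grey&(Z>0.004)&(Z<0.03)&(X>.4)&(X<.75)&(Y<0.0)&(Y>-.4)
    for c in biggest(m,2):
        r=cv2.minAreaRect(c); 
        q=np.zeros(m.shape,np.uint8);cv2.drawContours(q,[c],-1,1,-1); p=P[q>0]
        print("grey",r,"mean",p.mean(0),"zmax",p[:,2].max(), "box on z=.008",onz(d,cv2.boxPoints(r),.008)[:,:2].round(4).tolist())
    # brass
    m=(hsv[...,0]>18)&(hsv[...,0]<34)&(hsv[...,1]>120)&(Z>0.002)&(Z<.06)&(X>.35)&(X<.7)&(abs(Y)<.3)
    for c in biggest(m,2):
        q=np.zeros(m.shape,np.uint8);cv2.drawContours(q,[c],-1,1,-1); p=P[q>0]; t=p[p[:,2]>.03]
        print("brass",cv2.boundingRect(c),len(p),"zmax",p[:,2].max(),"topmean",t.mean(0) if len(t) else 0,"minArea",cv2.minAreaRect((t[:,:2]*1000).astype(np.float32)) if len(t) else 0,"all",cv2.minEnclosingCircle((p[:,:2]*1000).astype(np.float32)))
    # cradle
    m=(X>.35)&(X<.7)&(Y>.02)&(Y<.38)&(Z>.02)
    c=biggest(m)[0];q=np.zeros(m.shape,np.uint8);cv2.drawContours(q,[c],-1,1,-1);p=P[q>0]
    print("cradle",p.min(0),p.max(0),len(p)); np.save(n+"_cr.npy",p)
    nrm=np.array([np.sin(.4363),0,np.cos(.4363)])
    g=(hsv[...,2]<110)&(q>0); pl=P[g]
    for _ in range(6):
        ce=pl.mean(0);_,_,V=np.linalg.svd(pl-ce); nn=V[2]*np.sign(V[2,2]); pl=P[g][abs((P[g]-ce)@nn)<.003]
    print("plane",nn,np.degrees(np.arccos(nn[2])),"ce",ce,len(pl))
    ey=np.cross([0,0,1],nn);ey/=np.linalg.norm(ey);ex=np.cross(ey,nn)
    l=np.c_[(pl-ce)@ex,(pl-ce)@ey]
    r=cv2.minAreaRect((l*1000).astype(np.float32)); print("rect",r)
    h=(p-ce)@nn; t=p[h>.06]; print("stud",len(t),t.mean(0) if len(t) else 0,h.max())
    a=p[h>.022]; print("sx,sy",((a-ce)@ex).mean(),((a-ce)@ey).mean())
E
```

```text
top bench z -0.001340613710117955
grey ((352.1153869628906, 200.923095703125), (5.333493232727051, 58.544395446777344), 82.87498474121094) mean [ 0.5726 -0.255   0.013 ] zmax 0.017978180471269978 box on z=.008 [[0.5723, -0.1754], [0.59, -0.3337], [0.5753, -0.3346], [0.5578, -0.1767]]
grey ((281.8243103027344, 152.44595336914062), (7.069156646728516, 13.31631851196289), 80.53767395019531) mean [ 0.714  -0.067   0.0057] zmax 0.010018117170893959 box on z=.008 [[0.7205, -0.0479], [0.7263, -0.0843], [0.7062, -0.0871], [0.7004, -0.0508]]
brass (318, 246, 2, 3) 5 zmax 0.005324885311608352 topmean 0 minArea 0 all ((451.52423095703125, -160.40402221679688), 2.964948892593384)
brass (322, 234, 2, 2) 3 zmax 0.0031675135422923884 topmean 0 minArea 0 all ((484.5942687988281, -172.1352996826172), 1.879980206489563)
cradle [ 0.3578 -0.0562  0.0206] [0.5528 0.2845 1.0403] 2752
plane [0.4611 0.013  0.8873] 27.466867524940945 ce [0.503  0.1755 0.0515] 2007
rect ((5.809375762939453, -1.570526123046875), (220.58322143554688, 94.9764404296875), 89.22982788085938)
stud 61 [0.5143 0.0985 0.226 ] 0.8073115
[... 681 characters left out ...]
72656, 834.9755859375), 71.96847534179688) all ((831.8533325195312, -312.12237548828125), 417.8143005371094)
brass (367, 190, 3, 2) 4 zmax 0.03734915548998963 topmean [0.5431 0.2746 0.0358] minArea ((542.3251953125, 274.428466796875), (4.773674011230469, 11.977213859558105), 30.954591751098633) all ((544.3720703125, 275.6561279296875), 5.988707542419434)
cradle [ 0.3681 -0.4571  0.0177] [1.2237 0.38   0.7791] 1955
plane [0.4135 0.0106 0.9105] 24.43215602979646 ce [0.5273 0.1246 0.0428] 236
rect ((-13.058521270751953, 42.484588623046875), (214.0390167236328, 86.64898681640625), 89.44310760498047)
stud 47 [0.6434 0.0283 0.2164] 0.9522170423985986
sx,sy 0.002138817112765137 -0.04792471311687808
```

```bash
cat >> h.py <<'E'
from scipy.spatial.transform import Rotation as Rot
def down(yaw): return Rot.from_euler('xyz',[np.pi,0,yaw])
def rel(pos,R,p0=None,R0=None):
    """shift mm and rotvec in tool axes from (p0,R0) or the measured pose"""
    if p0 is None:
        from cell import ctrl; s=ctrl.state(); p0=s["ee_pos"]; R0=Rot.from_euler('xyz',s["orientation"])
    print("shift",(R0.inv().apply(np.array(pos)-p0)*1000).round(1).tolist(),"turn",(R0.inv()*R).as_rotvec().round(4).tolist())
def wlook(name):
    from cell import ctrl,get_image
    s=ctrl.state(); d=get_image("wrist"); R=Rot.from_euler('xyz',s["orientation"]).as_matrix()
    T=np.eye(4);T[:3,:3]=R;T[:3,3]=s["ee_pos"]; d["W"]=T@d["mount"]
    pickle.dump(d,open(name+".pkl","wb")); cv2.imwrite(f"pics/{name}.png",d["frame"][...,::-1]); return d
def wdir(d,uv):
    uv=np.atleast_2d(uv).astype(float);K=d["mtx"]; x=(uv[:,0]-K[0,2])/K[0,0];y=(uv[:,1]-K[1,2])/K[1,1]
    th=np.hypot(x,y); k=np.where(th>1e-9,np.tan(np.minimum(th,1.5))/np.maximum(th,1e-9),1)
    return np.c_[x*k,-y*k,-np.ones(len(x))]@d["W"][:3,:3].T
def wonz(d,uv,z):
    v=wdir(d,uv);c=d["W"][:3,3]; return c+v*((z-c[2])/v[:,2])[:,None]
def wcloud(d):
    h,w=d["z_map"].shape;u,v=np.meshgrid(np.arange(w),np.arange(h))
    return (d["W"][:3,3]+wdir(d,np.c_[u.ravel(),v.ravel()])*d["z_map"].reshape(-1,1)).reshape(h,w,3)
E
python3 - <<'E'
from h import *
rel([.46,.15,.30],down(np.pi/2))
E
```

```text
shift [-402.6, -331.2, -81.8] turn [-0.0016, 0.001, 1.298]
```

```bash
python3 -m crank '[[[-403,-331,-80],[0,0,1.3]],[[-403,-331,-80],[0,0,1.3]],[[-403,-331,-80],[0,0,1.3]],[[-403,-331,-80],[0,0,1.3]],[[-403,-331,-80],[0,0,1.3]],[[-403,-331,-80],[0,0,1.3]],[[-403,-331,-80],[0,0,1.3]],[[-403,-331,-80],[0,0,1.3]],[[-403,-331,-80],[0,0,1.3]],[[-403,-331,-80],[0,0,1.3]],[[-403,-331,-80],[0,0,1.3]],[[-403,-331,-80],[0,0,1.3]]]' 0 20
python3 - <<'E'
from h import *
d=wlook("w1"); print(d["mtx"],d["mount"],(d["z_map"]>0).mean())
P=wcloud(d);print(np.median(P[...,2]))
E
```

```text
clock: 1.6
ee_pos: [0.4599, 0.1515, 0.2983]
orientation: [-3.141, -0.0, 1.57]
ft_force: [-0.0, 0.2, -1.0]
gripper_width: 0.999
finger_force: 0.0
[[325.1922621    0.         276.15692669]
 [  0.         325.1922621  205.66999407]
 [  0.           0.           1.        ]] [[-3.12120343e-04  9.55060085e-01  2.96412106e-01  8.11445743e-02]
 [ 9.99999734e-01  4.93583140e-04 -5.37364339e-04 -1.32343926e-05]
 [-6.59519249e-04  2.96411859e-01 -9.55059985e-01 -1.65734186e-01]
 [ 0.00000000e+00  0.00000000e+00  0.00000000e+00  1.00000000e+00]] 0.996109693877551
0.0008307439884952805
```

View pics/w1.png

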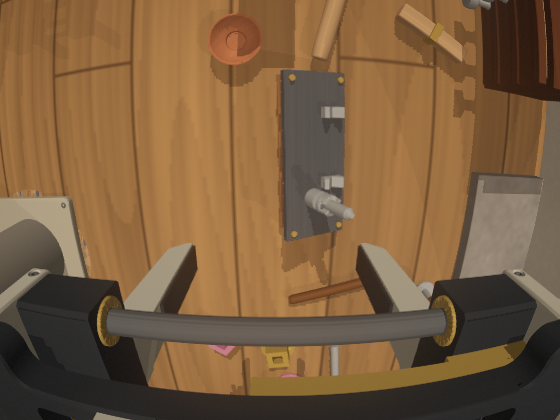

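The wrist view shows the cradle plate (283-345, 70-240) with saddles at (333,112) and (332,182), and the stud from its foot near (315,203) to its tip at (350,213). The next step fits the cradle frame from the depth.

```bash
python3 - <<'E'
from h import *
np.set_printoptions(precision=4,suppress=True)
d=pickle.load(open("w1.pkl","rb"));P=wcloud(d)
reg=np.zeros(P.shape[:2],bool);reg[60:250,270:365]=1
hsv=cv2.cvtColor(d["frame"],cv2.COLOR_RGB2HSV)
g=reg&(hsv[...,1]<60)&(hsv[...,2]<100)&(P[...,2]>.02);A=P[g]
pl=A
for _ in range(10):
    ce=np.median(pl,0);_,_,V=np.linalg.svd(pl-pl.mean(0));nn=V[2]*np.sign(V[2,2]);pl=A[abs((A-pl.mean(0))@nn)<.0025]
ce=pl.mean(0)
print("n",nn,np.degrees(np.arccos(nn[2])),ce,len(pl),len(A))
# nominal tilt, yaw by plate rectangle
ey=np.cross(nn,[1,0,0]);ey[2]=0;ey/=np.linalg.norm(ey);ex=np.cross(ey,nn)
l=(np.c_[(pl-ce)@ex,(pl-ce)@ey]*1000).astype(np.float32);r=cv2.minAreaRect(l);print(r)
# edge fits: per y-bin min/max x
yb=np.arange(-95,95,10);lo=[];hi=[]
for y in yb:
    s=l[abs(l[:,1]-y)<5,0]; lo.append(np.percentile(s,1));hi.append(np.percentile(s,99))
print(np.polyfit(yb,lo,1),np.polyfit(yb,hi,1))
Q=P[reg];h=(Q-ce)@nn;L=np.c_[(Q-ce)@ex,(Q-ce)@ey,h]*1000
for a,b in((8,20),(20,45),(45,60),(60,70),(70,78),(78,90)):
    s=L[(L[:,2]>a)&(L[:,2]<b)&(abs(L[:,1])<130)&(abs(L[:,0])<70)]; print(a,b,len(s),s.mean(0),s.min(0),s.max(0))
np.savez("cr0.npz",ce=ce,nn=nn,ex=ex,ey=ey)
# saddles
for y0 in(-20,-110):
  pass
s=L[(L[:,2]>9)&(L[:,2]<19)]; print(len(s)); k=s[:,1]>20;print("saddle far",s[k].mean(0),s[k].min(0),s[k].max(0))
E
```

```text
n [0.4214 0.0104 0.9068] 24.931486608086228 [0.5048 0.1825 0.0526] 8069 8267
((6.5194854736328125, -11.19891357421875), (90.28146362304688, 219.07745361328125), 1.5816142559051514)
[ -0.0241 -37.627 ] [ 0.04   43.5076]
8 20 473 [ 18.9357 -14.5142  13.2771] [ -9.3068 -75.9687   8.0348] [44.1954 53.5751 19.9248]
20 45 326 [ -2.543  -62.2278  35.474 ] [ -9.9125 -78.6811  20.0299] [ 13.4328 -52.0594  44.9829]
45 60 123 [ -1.048  -63.367   51.6064] [ -7.7602 -73.6263  45.1343] [ 13.6573 -57.3248  59.8547]
60 70 71 [ -1.6938 -63.0274  65.1281] [ -4.7925 -72.0423  60.0423] [  5.6217 -57.6394  69.9686]
70 78 71 [ -0.9802 -62.9716  74.3128] [ -4.2101 -73.2061  70.1049] [  7.074  -57.7367  77.9871]
78 90 97 [  1.2226 -64.1428  81.8515] [ -3.5718 -70.6864  78.0017] [ 10.0092 -58.5701  86.1755]
401
saddle far [26.6159 46.204  13.0652] [11.2839 39.5138  9.148 ] [43.5732 53.5751 17.642 ]
```

```bash
python3 - <<'E'
from h import *
np.set_printoptions(precision=4,suppress=True)
d=pickle.load(open("w1.pkl","rb"));P=wcloud(d)
reg=np.zeros(P.shape[:2],bool);reg[60:250,270:365]=1
psi=np.radians(1.45);R=Rot.from_euler('zy',[psi,0]).as_matrix()@Rot.from_euler('y',25,degrees=True).as_matrix()
o=np.load("cr0.npz");C=o["ce"]+o["ex"]*.0065-o["ey"]*.0112
O=C-R@[.005,.055,0];print("origin",O,R)
hsv=cv2.cvtColor(d["frame"],cv2.COLOR_RGB2HSV)
L=(P-O)@R*1000
Q=L[reg]; A=Q[(Q[:,0]>-60)&(Q[:,0]<70)&(Q[:,1]>-70)&(Q[:,1]<180)&(Q[:,2]>-4)]
p=A[abs(A[:,2])<3];print("plate",np.percentile(p,1,0),np.percentile(p,99,0),p.mean(0))
for y in range(-45,160,20):
    s=p[abs(p[:,1]-y)<10]; print(y,s[:,0].min().round(1),s[:,0].max().round(1),s[:,2].mean().round(2))
for a,b in((5,9),(9,13),(13,17),(22,40),(45,60),(60,70),(70,78),(80,84),(83,90)):
    s=A[(A[:,2]>a)&(A[:,2]<b)]
    for nme,k in(("stud",abs(s[:,1])<16),("S1",(s[:,1]>8)&(s[:,1]<35)&(s[:,0]>13)),("S2",s[:,1]>90)):
        t=s[k]
        if len(t)>4:print(a,b,nme,len(t),t.mean(0).round(1),t.min(0).round(1),t.max(0).round(1))
# camera direction in cradle frame at stud
print((d["W"][:3,3]-O)@R*1000)
E
```

```text
origin [0.5076 0.1162 0.052 ] [[ 0.906  -0.0253  0.4225]
 [ 0.0229  0.9997  0.0107]
 [-0.4226  0.      0.9063]]
plate [-39.0165 -52.4354  -1.9469] [ 49.2677 162.877    2.0786] [-0.5742 65.2509  0.1224]
-45 -39.7 51.0 0.11
-25 -39.4 49.4 0.11
-5 -39.5 51.4 0.19
15 -39.4 50.5 0.09
35 -39.0 50.5 0.08
55 -39.1 51.0 0.14
75 -39.2 51.0 0.08
95 -40.0 51.1 0.13
115 -40.4 49.1 0.16
135 -40.2 51.6 0.09
155 -40.1 51.5 0.2
5 9 stud 48 [-0.1  6.9  7.3] [-12.1 -10.5   5.4] [31.9 15.9  8.8]
5 9 S1 66 [27.6 21.6  6.8] [13.  13.2  5. ] [41.9 27.7  9. ]
5 9 S2 71 [ 24.4 112.8   7. ] [ 12.5 105.3   5. ] [ 37.5 155.2   8.9]
9 13 stud 39 [ 3.4  8.  11.2] [-12.   -5.8   9.3] [36.  15.5 13. ]
9 13 S1 59 [28.4 20.4 11.1] [13.  13.6  9. ] [36.5 27.5 13. ]
9 13 S2 73 [ 27.6 111.9  11.2] [ 11.5 105.2   9.3] [ 43.3 119.3  12.9]
13 17 stud 52 [ 1.8  8.1 15. ] [-11.6  -8.   13.1] [41.6 16.  16.8]
13 17 S1 73 [28.1 20.4 14.7] [13.2 14.  13.2] [41.8 27.7 16.6]
13 17 S2 91 [ 25.3 111.8  14.6] [ 11.1 105.3  13. ] [ 42.2 119.3  16.8]
22 40 stud 160 [-7.1  3.8 32.1] [-12.7 -10.1  22.2] [ 7.5 13.8 40. ]
45 60 stud 124 [-3.7  2.5 51.6] [-10.7  -7.6  45.1] [11.   8.2 60. ]
60 70 stud 70 [-4.5  2.6 65.1] [-7.6 -6.4 60.1] [ 2.9  7.9 69.9]
70 78 stud 69 [-3.9  2.7 74.2] [-7.1 -7.8 70.1] [ 4.4  7.8 78. ]
80 84 stud 45 [-2.2  1.3 82. ] [-5.3 -5.3 80. ] [ 4.2  5.7 84. ]
83 90 stud 35 [-0.3  0.6 84.4] [-3.8 -3.1 83. ] [ 3.7  4.2 86.3]
[-214.5932  117.6043  354.5867]
```

```bash
python3 -m crank '[[[-480,70,0],[0,0,0]],[[-480,70,0],[0,0,0]],[[-480,70,0],[0,0,0]],[[-480,70,0],[0,0,0]],[[-480,70,0],[0,0,0]],[[-480,70,0],[0,0,0]],[[-480,70,0],[0,0,0]],[[-480,70,0],[0,0,0]],[[-480,70,0],[0,0,0]],[[-480,70,0],[0,0,0]],[[-480,70,0],[0,0,0]]]'
python3 - <<'E'
from h import *
np.set_printoptions(precision=4,suppress=True)
d=wlook("w2");P=wcloud(d);hsv=cv2.cvtColor(d["frame"],cv2.COLOR_RGB2HSV);X,Y,Z=P[...,0],P[...,1],P[...,2]
m=(hsv[...,1]<50)&(Z>.004)&(Z<.03)&(abs(X-.574)<.06)&(abs(Y+.255)<.11)
c=biggest(m)[0];r=cv2.minAreaRect(c);q=np.zeros(m.shape,np.uint8);cv2.drawContours(q,[c],-1,1,-1);p=P[q>0];print("bench",np.median(Z[(Z<.005)&(abs(X-.53)<.1)]))
print("mandrel",r,p.mean(0),p.min(0),p.max(0)); ll=wonz(d,c[:,0],.008);rr=cv2.minAreaRect((ll[:,:2]*1000).astype(np.float32));print("on z8",rr)
m=(hsv[...,0]>15)&(hsv[...,0]<38)&(hsv[...,1]>100)&(Z>.0025)&(Z<.06)&(abs(X-.475)<.07)&(abs(Y+.18)<.06)
c=biggest(m)[0];q=np.zeros(m.shape,np.uint8);cv2.drawContours(q,[c],-1,1,-1);p=P[q>0];print("nut px",cv2.boundingRect(c),p.min(0),p.max(0))
t=p[(p[:,2]>.034)&(p[:,2]<.042)];print("top",len(t),t[:,2].mean(),cv2.minAreaRect((t[:,:2]*1000).astype(np.float32)))
f=p[p[:,2]<.0055];print("flange",len(f),cv2.minEnclosingCircle((f[:,:2]*1000).astype(np.float32)),f.min(0),f.max(0))
E
```

```text
clock: 3.02
ee_pos: [0.53, -0.328, 0.2991]
orientation: [3.141, 0.0, 1.571]
ft_force: [0.0, -0.0, -0.1]
gripper_width: 1.0
finger_force: 0.0
bench -0.00026250414534212396
mandrel ((308.5445556640625, 115.44554138183594), (112.04116821289062, 10.149377822875977), 84.2894058227539) [ 0.5747 -0.2567  0.0174] [ 0.5299 -0.3359  0.0099] [ 0.5899 -0.1792  0.4648]
on z8 ((575.609130859375, -257.74212646484375), (14.331134796142578, 159.4252471923828), 6.47264289855957)
nut px (205, 44, 45, 44) [ 0.4304 -0.2469 -0.0028] [ 0.5299 -0.1533  0.4648]
top 657 0.037547557771386075 ((462.0740966796875, -184.71168518066406), (38.593894958496094, 38.0277214050293), 7.4813079833984375)
flange 681 ((462.0411376953125, -184.47055053710938), 31.777719497680664) [ 0.4304 -0.216  -0.0028] [ 0.4929 -0.1533  0.0055]
```

View pics/w2.png

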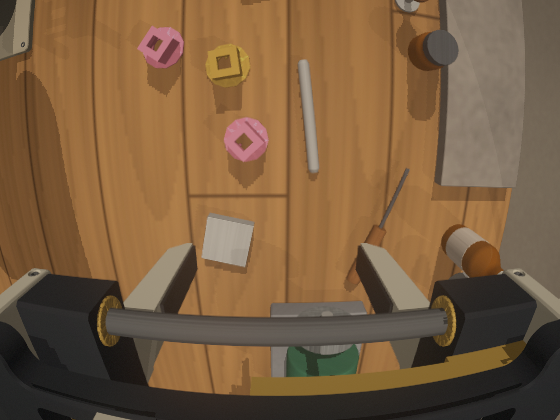

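The wrist view shows the mandrel from (303,62) to (314,170) and the brass nut at (228,65). The pink ones are at (246,139) and (161,46), close to the mandrel, so I approach with a narrower opening.

```bash
python3 - <<'E'
from h import *
rel([.575,-.2565,.08],down(np.pi/2+.113))
E
```

```text
shift [71.7, 44.8, 219.2] turn [0.0007, 0.0003, -0.113]
```

```bash
python3 -m crank '[[[72,45,219],[0,0,-0.113]],[[72,45,219],[0,0,-0.113]],[[72,45,219],[0,0,-0.113]],[[72,45,219],[0,0,-0.113]],[[72,45,219],[0,0,-0.113]],[[72,45,219],[0,0,-0.113]],[[72,45,240],[0,0,-0.113]],[[72,45,260],[0,0,-0.113]],[[72,45,280],[0,0,-0.113]],[[72,45,290],[0,0,-0.113]],[[72,45,295.5],[0,0,-0.113]],[[72,45,295.5],[0,0,-0.113]]]' 0.57 15
```

```text
clock: 4.58
ee_pos: [0.5747, -0.2577, 0.0028]
orientation: [-3.141, -0.0, 1.682]
ft_force: [-0.0, -0.1, -0.3]
gripper_width: 0.428
finger_force: 0.0
```

```bash
python3 -m crank '[[[0,0,0],[0,0,0]],[[0,0,0],[0,0,0]],[[0,0,0],[0,0,0]],[[0,0,0],[0,0,0]],[[0,0,0],[0,0,0]]]' 1 25
```

```text
clock: 5.2
ee_pos: [0.5752, -0.2579, 0.0037]
orientation: [3.141, 0.001, 1.682]
ft_force: [-0.1, 0.4, 4.2]
gripper_width: 0.167
finger_force: 25.0
```

```bash
cat >> h.py <<'E'
O=np.array([.5076,.1162,.052])
RC=Rot.from_euler('z',1.45,degrees=True)*Rot.from_euler('y',25,degrees=True)
def cr(x,y,z): return O+RC.apply(np.array([x,y,z])/1000)
def crR(a=0):  # tool z = -cradle z, tool x = cradle y turned by a about tool z
    M=RC.as_matrix(); return Rot.from_matrix(np.c_[M[:,1],M[:,0],-M[:,2]])*Rot.from_rotvec([0,0,a])
def where():
    from cell import ctrl; s=ctrl.state(); R=Rot.from_euler('xyz',s["orientation"])
    print("cradle pos",(RC.inv().apply(s["ee_pos"]-O)*1000).round(2),"rot err vs crR(0)",(crR(0).inv()*R).as_rotvec().round(4),"q",s["qpos"].round(3),"w",s["gripper_width"]*93,"F",s["ft_force"].round(2),s["finger_force"])
E
python3 - <<'E'
from h import *
rel(cr(26,66,140),crR())
print(cr(26,66,140))
E
```

```text
shift [437.9, 62.5, -164.4] turn [0.4369, 0.0192, 0.0842]
[0.58863397 0.18427233 0.16789502]
```

```bash
python3 -m crank '[[[0,0,-30],[0,0,0]],[[0,0,-80],[0,0,0]],[[0,0,-140],[0,0,0]],[[50,5,-195],[0.05,0,0.01]],[[110,15,-200],[0.15,0.005,0.03]],[[165,25,-200],[0.25,0.01,0.05]],[[225,35,-200],[0.35,0.015,0.07]],[[285,42,-200],[0.437,0.019,0.084]],[[340,50,-190],[0.437,0.019,0.084]],[[395,57,-175],[0.437,0.019,0.084]],[[438,62.5,-164.5],[0.437,0.019,0.084]],[[438,62.5,-164.5],[0.437,0.019,0.084]]]'; python3 -c "
from h import *; where(); rel(cr(26,66,11.5),crR())"
```

```text
clock: 6.7
ee_pos: [0.5866, 0.1878, 0.1651]
orientation: [-2.701, -0.001, 1.601]
ft_force: [0.6, -0.8, -2.6]
gripper_width: 0.167
finger_force: 25.0
cradle pos [ 25.43  69.58 136.64] rot err vs crR(0) [ 0.0047 -0.0015 -0.0046] q [0.186 0.651 1.    0.071 1.927 0.165] w 15.525698005674748 F [ 0.62 -0.75 -2.64] 24.99967396259308
shift [-3.4, 1.1, 125.1] turn [-0.0047, 0.0015, 0.0046]
```

```bash
python3 -m crank '[[[0,0,0],[0,0,0]],[[0,0,40],[0,0,0]],[[0,0,80],[0,0,0]],[[0,0,95],[0,0,0]],[[0,0,95],[0,0,0]],[[0,0,95],[0,0,0]]]'; python3 - <<'E'
from h import *; where(); rel(cr(26,66,12),crR())
d=wlook("w3"); cv2.imwrite("pics/w3c.png",cv2.resize(d["frame"][60:320,180:420,::-1],None,fx=2,fy=2))
E
```

```text
clock: 7.45
ee_pos: [0.5499, 0.1833, 0.0835]
orientation: [-2.708, -0.001, 1.596]
ft_force: [-0.4, 0.0, -2.4]
gripper_width: 0.165
finger_force: 25.0
cradle pos [26.54 66.   47.17] rot err vs crR(0) [-0.0023  0.0009  0.0001] q [0.188 0.605 1.215 0.07  1.751 0.161] w 15.32204462099495 F [-0.43  0.02 -2.38] 24.9995818734169
shift [-0.0, -0.6, 35.2] turn [0.0023, -0.0009, -0.0001]
```

View pics/w3c.png

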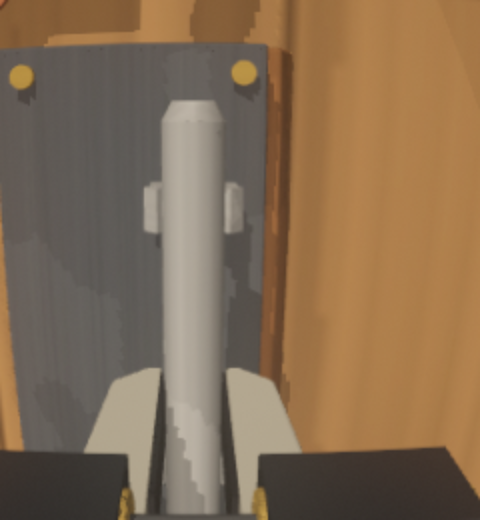

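The crop shows the mandrel (centre at column 193) lined up over the far saddle (145-243), parallel to the plate. I lower it next.

```bash
python3 -m crank '[[[0,-0.5,15],[0,0,0]],[[0,-0.5,28],[0,0,0]],[[0,-0.5,32],[0,0,0]],[[0,-0.5,34],[0,0,0]],[[0,-0.5,35],[0,0,0]],[[0,-0.5,35],[0,0,0]]]'; python3 -c "
from h import *; where()"
```

```text
clock: 8.25
ee_pos: [0.5347, 0.1832, 0.0513]
orientation: [-2.709, -0.001, 1.596]
ft_force: [6.4, -0.1, 5.8]
gripper_width: 0.162
finger_force: 25.0
cradle pos [26.42 66.26 11.56] rot err vs crR(0) [-0.0037  0.0005 -0.0004] q [0.192 0.6   1.284 0.071 1.685 0.159] w 15.026511507851215 F [ 6.38 -0.09  5.83] 24.980304837226868
```

```bash
python3 -m crank '[[[0,-0.5,-0.5],[0,0,0]],[[0,-0.5,-0.5],[0,0,0]],[[0,-0.5,-0.5],[0,0,0]],[[0,-0.5,-0.5],[0,0,0]],[[0,-0.5,-15],[0,0,0]],[[0,-0.5,-50],[0,0,0]],[[0,-0.5,-110],[0,0,0]],[[0,-0.5,-120],[0,0,0]],[[0,-0.5,-120],[0,0,0]]]' 0.55; python3 - <<'E'
from h import *; where()
d=wlook("w4"); cv2.imwrite("pics/w4c.png",cv2.resize(d["frame"][0:330,100:460,::-1],None,fx=1.5,fy=1.5))
L=RC.inv().apply((wcloud(d)-O).reshape(-1,3))*1000
s=L[(L[:,2]>19)&(L[:,2]<30)&(L[:,0]>14)&(L[:,0]<40)&(L[:,1]>-30)&(L[:,1]<170)]
print(len(s),s.min(0),s.max(0))
for y in range(0,150,15):
    t=s[abs(s[:,1]-y)<8]
    if len(t): print(y,t[:,2].max().round(1),np.median(t[t[:,2]>t[:,2].max()-2,0]).round(1))
E
```

```text
clock: 9.38
ee_pos: [0.5843, 0.1844, 0.1603]
orientation: [-2.707, -0.001, 1.596]
ft_force: [-0.6, -0.2, -0.9]
gripper_width: 0.451
finger_force: 0.0
cradle pos [ 25.29  66.25 131.26] rot err vs crR(0) [-0.0018  0.0006 -0.0003] q [0.181 0.637 1.026 0.07  1.908 0.164] w 41.90866336178283 F [-0.61 -0.16 -0.87] 0.0
2738 [ 19.5844956  -13.93220626  19.00672675] [ 35.00977548 145.66016806  25.91181937]
0 25.2 27.4
15 25.8 27.4
30 25.2 27.4
45 25.5 27.4
60 25.3 26.5
75 25.2 27.3
90 25.2 27.3
105 25.4 27.3
120 25.9 27.3
135 25.4 27.3
```

View pics/w4c.png

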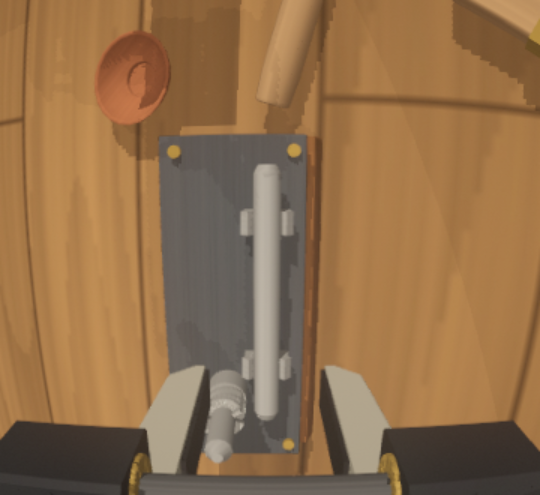

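The mandrel lies in both saddles, running in the crop from (266,170) to (266,415), middle at cradle y of about 66. The stud tip is at (218,455).

Next I refine the stud and work out the move to the nut.

```bash
python3 - <<'E'
from h import *
d=pickle.load(open("w4.pkl","rb"))
Pw=wcloud(d);L=RC.inv().apply((Pw-O).reshape(-1,3)).reshape(Pw.shape)*1000
for a,b in((22,40),(44,60),(60,77),(79,83),(83.3,90)):
    k=(L[...,2]>a)&(L[...,2]<b)&(abs(L[...,0])<16)&(abs(L[...,1])<18);t=L[k]
    if len(t)>3: print(a,b,len(t),t.mean(0).round(1),np.percentile(t,3,0).round(1),np.percentile(t,97,0).round(1))
    rc=np.argwhere(k); 
    if len(rc): print("   rows",rc.min(0),rc.max(0))
print("cam in cradle",RC.inv().apply(d["W"][:3,3]-O)*1000)
rel([.462,-.1846,.12],down(np.pi/2+.1306))
E
```

```text
22 40 212 [ 4.5  7.9 31.4] [-7.7 -5.6 23.6] [13.4 13.3 39.7]
   rows [257 239] [281 263]
44 60 186 [ 2.1  5.5 51.2] [-8.5 -4.8 44.4] [10.6  7.9 59.5]
   rows [266 237] [288 260]
60 77 190 [ 1.6  5.8 68.9] [-5.7  1.1 60.6] [ 7.8  7.8 76.7]
   rows [282 236] [301 255]
79 83 96 [ 0.8  3.  80.9] [-5.6 -3.3 79.1] [ 6.4  6.5 83. ]
   rows [294 237] [307 253]
83.3 90 67 [ 1.   1.3 84.6] [-2.1 -2.3 83.5] [ 4.3  4.3 85.9]
   rows [299 240] [307 250]
cam in cradle [ 25.04356861 147.28975038 297.05099489]
shift [-365.7, -101.8, 90.1] turn [-0.4372, -0.0232, -0.1033]
```

```bash
python3 -m crank '[[[-20,-25,-54],[0,0,0]],[[-80,-38,-50],[-0.05,0,0]],[[-140,-48,-35],[-0.2,-0.01,-0.05]],[[-200,-60,0],[-0.35,-0.02,-0.08]],[[-260,-75,30],[-0.437,-0.023,-0.103]],[[-315,-90,60],[-0.437,-0.023,-0.103]],[[-366,-102,90],[-0.437,-0.023,-0.103]],[[-366,-102,90],[-0.437,-0.023,-0.103]],[[-366,-102,90],[-0.437,-0.023,-0.103]],[[-366,-102,90],[-0.437,-0.023,-0.103]],[[-366,-102,90],[-0.437,-0.023,-0.103]]]' 0.33 8; python3 -c "
from h import *
rel([.462,-.1846,.008],down(np.pi/2+.1306))"
```

```text
clock: 10.8
ee_pos: [0.4631, -0.1837, 0.1211]
orientation: [3.141, 0.0, 1.703]
ft_force: [0.4, 0.3, 0.8]
gripper_width: 0.668
finger_force: 0.0
shift [-0.7, -1.3, 113.1] turn [0.001, 0.0001, 0.0017]
```

```bash
python3 -m crank '[[[-0.7,-1,50],[0,0,0]],[[-0.7,-1,90],[0,0,0]],[[-0.7,-1,108],[0,0,0]],[[-0.7,-1,112.5],[0,0,0]],[[-0.7,-1,112.5],[0,0,0]],[[-0.7,-1,112.5],[0,0,0]]]'
python3 -m crank '[[[0,0,0],[0,0,0]],[[0,0,0],[0,0,0]],[[0,0,0],[0,0,0]],[[0,0,0],[0,0,0]],[[0,0,0],[0,0,0]],[[0,0,0],[0,0,0]]]' 1 8
```

```text
clock: 11.55
ee_pos: [0.4625, -0.1863, 0.0097]
orientation: [3.139, 0.001, 1.701]
ft_force: [-0.9, -0.4, -0.4]
gripper_width: 0.671
finger_force: 0.0
clock: 12.3
ee_pos: [0.4614, -0.1858, 0.0083]
orientation: [3.141, 0.0, 1.701]
ft_force: [0.2, 0.9, 4.0]
gripper_width: 0.411
finger_force: 8.0
```

```bash
python3 -m crank '[[[0,0,0],[0,0,0]],[[0,0,0],[0,0,0]],[[0,0,0],[0,0,0.1]],[[0,0,0],[0,0,1.571]],[[0,0,0],[0,0,1.571]],[[0,0,0],[0,0,1.571]],[[0,0,0],[0,0,1.571]],[[0,0,0],[0,0,1.571]],[[0,0,0],[0,0,1.571]],[[0,0,0],[0,0,1.571]],[[0,0,0],[0,0,1.571]],[[0,0,0],[0,0,1.571]]]' 0.31
python3 -m crank '[[[0,0,0],[0,0,0]],[[0,0,0],[0,0,0]],[[0,0,0],[0,0,0]],[[0,0,0],[0,0,0]],[[0,0,0],[0,0,0]],[[0,0,0],[0,0,0]]]' 1 30
python3 -c "
from h import *
where(); rel(cr(.6,.7,140),crR(1.0)); rel([.47,-.18,.22],down(.13))"
```

```text
clock: 13.8
ee_pos: [0.461, -0.1855, 0.0078]
orientation: [-3.141, 0.0, 0.131]
ft_force: [-0.3, -0.5, -0.1]
gripper_width: 0.69
finger_force: 0.0
clock: 14.55
ee_pos: [0.4611, -0.1855, 0.008]
orientation: [-3.141, -0.0, 0.13]
ft_force: [-0.8, 1.9, 0.5]
gripper_width: 0.405
finger_force: 30.0
cradle pos [ -30.43 -300.45  -62.7 ] rot err vs crR(0) [-0.3546  0.3197  1.4407] q [-0.486  0.07   1.96   0.     1.111  0.954] w 37.65874942785806 F [-0.83  1.89  0.49] 29.998669624328613
shift [144.7, -287.6, -170.5] turn [0.1456, -0.4155, -0.4583]
shift [9.5, -4.4, -212.0] turn [-0.0004, -0.0001, 0.0002]
```

```bash
python3 -m crank '[[[0,0,-20],[0,0,0]],[[0,0,-70],[0,0,0]],[[0,0,-130],[0,0,0]],[[10,-20,-185],[0,0,0]],[[30,-65,-200],[0.03,-0.09,-0.09]],[[55,-110,-200],[0.06,-0.18,-0.18]],[[80,-160,-200],[0.09,-0.26,-0.27]],[[110,-210,-200],[0.12,-0.35,-0.36]],[[130,-255,-195],[0.146,-0.416,-0.458]],[[145,-288,-180],[0.146,-0.416,-0.458]],[[145,-288,-170.5],[0.146,-0.416,-0.458]],[[145,-288,-170.5],[0.146,-0.416,-0.458]]]'
python3 -m crank '[[[0,0,0],[0,0,0]],[[0,0,0],[0,0,0]]]'
python3 -c "
from h import *
where(); rel(cr(.6,.7,100),crR(1.0))"
```

```text
clock: 16.05
ee_pos: [0.5669, 0.118, 0.1772]
orientation: [-2.894, 0.366, 0.642]
ft_force: [-0.9, -0.1, -1.4]
gripper_width: 0.404
finger_force: 30.0
clock: 16.3
ee_pos: [0.568, 0.1177, 0.1798]
orientation: [-2.896, 0.363, 0.639]
ft_force: [-0.1, -0.5, -2.6]
gripper_width: 0.406
finger_force: 30.0
cradle pos [ 7.5000e-01 -7.0000e-02  1.4131e+02] rot err vs crR(0) [-7.0000e-04  1.4000e-03  1.0019e+00] q [0.096 0.541 1.123 0.032 1.912 1.077] w 37.7565714445965 F [-0.08 -0.48 -2.59] 29.998965114355087
shift [0.2, -0.7, 41.3] turn [-0.0, -0.0015, -0.0019]
```

```bash
python3 -m crank '[[[0.3,-0.4,30],[0,0,0]],[[0.3,-0.4,50],[0,0,0]],[[0.3,-0.4,62],[0,0,0]],[[0.3,-0.4,70],[0,0,0]],[[0.3,-0.4,70],[0,0,0]]]'
python3 -c "
from h import *
where()
import time
from cell import get_image
d=get_image('scene');cv2.imwrite('pics/s2.png',cv2.resize(d['frame'][150:240,280:400,::-1],None,fx=5,fy=5,interpolation=2))"
```

```text
clock: 16.92
ee_pos: [0.538, 0.1183, 0.1153]
orientation: [-2.895, 0.364, 0.641]
ft_force: [-0.4, 0.3, -3.9]
gripper_width: 0.408
finger_force: 30.0
cradle pos [ 0.83  1.33 70.22] rot err vs crR(0) [6.0000e-04 0.0000e+00 1.0007e+00] q [0.101 0.511 1.284 0.033 1.783 1.076] w 37.90373981292804 F [-0.4   0.25 -3.89] 29.998866319656372
```

No contact at nut z of about 62. I go on down in small steps through the cone zone.

```bash
python3 -m crank '[[[0,0,4],[0,0,0]],[[0,0,8],[0,0,0]],[[0,0,10],[0,0,0]],[[0,0,12],[0,0,0]],[[0,0,12],[0,0,0]]]'
python3 -c "
from h import *
where()"
```

```text
clock: 17.6
ee_pos: [0.5328, 0.1183, 0.1042]
orientation: [-2.894, 0.364, 0.641]
ft_force: [0.4, 0.7, -2.2]
gripper_width: 0.405
finger_force: 30.0
cradle pos [ 0.82  1.49 57.95] rot err vs crR(0) [ 8.0000e-04 -2.0000e-04  1.0005e+00] q [0.102 0.508 1.308 0.033 1.761 1.076] w 37.68329815784576 F [ 0.42  0.73 -2.18] 29.999014288187027
```

```bash
python3 -m crank '[[[0,0,3],[0,0,0]],[[0,0,4.5],[0,0,0]],[[0,0,5.5],[0,0,0]],[[0,0,5.5],[0,0,0]]]'
python3 -c "
from h import *
where()"
```

```text
clock: 18.1
ee_pos: [0.5305, 0.1183, 0.0993]
orientation: [-2.894, 0.364, 0.641]
ft_force: [0.4, 0.4, -2.5]
gripper_width: 0.408
finger_force: 30.0
cradle pos [ 0.83  1.49 52.54] rot err vs crR(0) [ 7.0000e-04 -2.0000e-04  1.0005e+00] q [0.102 0.507 1.319 0.033 1.751 1.076] w 37.97625523809756 F [ 0.36  0.37 -2.54] 29.99894678592682
```

```bash
python3 -m crank '[[[0,0,1.5],[0,0,0]],[[0,0,3],[0,0,0]],[[0,0,4],[0,0,0]],[[0,0,4],[0,0,0]]]'
python3 -c "
from h import *
where()"
```

```text
clock: 18.6
ee_pos: [0.5289, 0.1182, 0.0958]
orientation: [-2.895, 0.364, 0.641]
ft_force: [-0.1, -0.2, -2.2]
gripper_width: 0.408
finger_force: 30.0
cradle pos [ 0.87  1.46 48.72] rot err vs crR(0) [ 5.0000e-04 -0.0000e+00  1.0005e+00] q [0.102 0.506 1.327 0.033 1.744 1.076] w 37.910730070661295 F [-0.11 -0.24 -2.18] 29.998882859945297
```

```bash
cat > nz.py <<'E'
from h import *
from cell import get_image
import sys
def nut():
    where()
    d=get_image("scene");P=cloud(d);hsv=cv2.cvtColor(d["frame"],cv2.COLOR_RGB2HSV)
    L=RC.inv().apply((P-O).reshape(-1,3)).reshape(P.shape)*1000
    k=(hsv[...,0]>15)&(hsv[...,0]<38)&(hsv[...,1]>100)&(abs(L[...,0])<40)&(abs(L[...,1])<40)&(L[...,2]>18)&(L[...,2]<95)
    t=L[k];rc=np.argwhere(k);print("nut",len(t),np.percentile(t,[2,50,98],axis=0).round(1).tolist(),"rows",rc[:,0].min(),rc[:,0].max(),rc[:,0].mean().round(2)) if len(t) else print("none")
    return d
d=nut()
if len(sys.argv)>1: cv2.imwrite(sys.argv[1],cv2.resize(d['frame'][140:240,270:410,::-1],None,fx=5,fy=5,interpolation=2))
E
python3 -m crank '[[[0,0,0],[0,0,0]],[[0,0,0],[0,0,0]],[[0,0,0],[0,0,0]]]' 0.57 10; python3 nz.py pics/s3.png
```

```text
clock: 18.98
ee_pos: [0.529, 0.1183, 0.0959]
orientation: [-2.895, 0.364, 0.641]
ft_force: [0.1, 0.3, 0.3]
gripper_width: 0.431
finger_force: 0.0
cradle pos [ 0.9   1.51 48.81] rot err vs crR(0) [4.0000e-04 1.0000e-04 1.0004e+00] q [0.102 0.506 1.327 0.033 1.744 1.076] w 40.09200419095983 F [0.1  0.32 0.3 ] 0.0
nut 39 [[-2.1, -32.1, 35.9], [19.2, -23.7, 44.3], [30.2, -3.7, 59.4]] rows 192 200 196.51
```

View pics/s3.png

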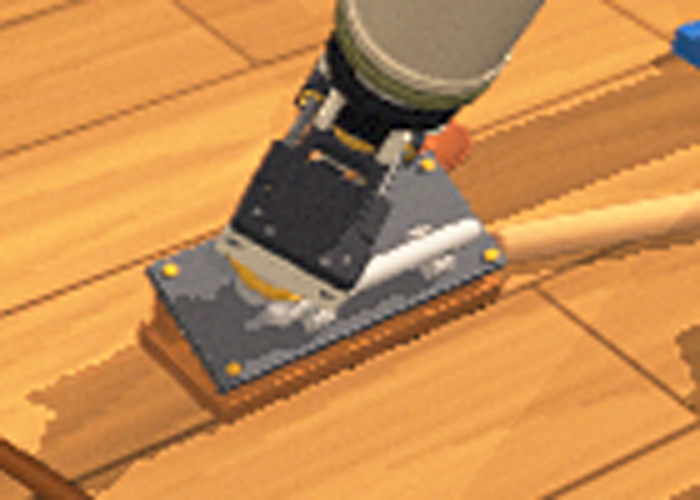

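The crop shows the nut's flange just below the fingers at about (260,280), and the mandrel still in its saddles. The weight has come off the wrist, so the nut rests on the crown. I now turn backward.

```bash
python3 -m crank '[[[0,0,0],[0,0,-0.18]],[[0,0,0],[0,0,-0.36]],[[0,0,0],[0,0,-0.54]],[[0,0,0],[0,0,-0.7]],[[0,0,0],[0,0,-0.7]]]'; python3 nz.py
```

```text
clock: 19.65
ee_pos: [0.529, 0.1182, 0.0957]
orientation: [-2.722, 0.126, 1.321]
ft_force: [1.2, -0.4, -0.2]
gripper_width: 0.432
finger_force: 0.5
cradle pos [ 1.    1.46 48.7 ] rot err vs crR(0) [2.000e-04 2.000e-04 3.015e-01] q [0.102 0.506 1.327 0.033 1.744 0.377] w 40.14178812219126 F [ 1.18 -0.43 -0.16] 0.4634731128180647
nut 216 [[-23.6, -27.3, 40.8], [0.9, -15.7, 56.2], [32.1, 1.5, 79.9]] rows 178 199 188.98
```

```bash
python3 -m crank '[[[0,0,0],[0,0,-0.18]],[[0,0,0],[0,0,-0.36]],[[0,0,0],[0,0,-0.5]],[[0,0,0],[0,0,-0.5]]]'; python3 nz.py
```

```text
clock: 20.2
ee_pos: [0.529, 0.1182, 0.0957]
orientation: [-2.712, -0.083, 1.774]
ft_force: [0.6, -0.4, -0.1]
gripper_width: 0.431
finger_force: 0.5
cradle pos [ 0.93  1.5  48.67] rot err vs crR(0) [ 0.0003  0.0002 -0.1957] q [ 0.102  0.506  1.327  0.033  1.744 -0.12 ] w 40.116807292874945 F [ 0.58 -0.36 -0.11] 0.5269722919911146
nut 296 [[-21.2, -27.7, 29.8], [7.1, -14.0, 51.3], [32.1, 17.0, 71.2]] rows 178 201 191.12
```

The nut dropped by about 10 mm (top from 79.9 to 71.2, bottom from 40.8 to 29.8), so it is in the thread start. Now I turn forward.

```bash
python3 -m crank '[[[0,0,0],[0,0,0.17]],[[0,0,0],[0,0,0.34]],[[0,0,0],[0,0,0.51]],[[0,0,1],[0,0,0.68]],[[0,0,2],[0,0,0.85]],[[0,0,3],[0,0,1.02]],[[0,0,4],[0,0,1.19]],[[0,0,5],[0,0,1.36]],[[0,0,6],[0,0,1.53]],[[0,0,6],[0,0,1.7]],[[0,0,6],[0,0,1.8]],[[0,0,6],[0,0,1.8]]]'; python3 nz.py; python3 -c "
from cell import ctrl;print(ctrl.state()['moment'])"
```

```text
clock: 21.75
ee_pos: [0.5262, 0.1182, 0.0903]
orientation: [3.126, 0.437, -0.011]
ft_force: [-1.3, -0.0, -0.4]
gripper_width: 0.43
finger_force: 0.1
cradle pos [ 0.76  1.52 42.57] rot err vs crR(0) [ 8.0000e-04 -5.0000e-04  1.6035e+00] q [0.103 0.505 1.339 0.033 1.733 1.679] w 40.02636048165446 F [-1.25 -0.04 -0.4 ] 0.10076408405438997
nut 207 [[0.4, -29.9, 27.1], [19.8, -10.1, 38.7], [32.8, 20.2, 66.9]] rows 187 202 195.16
[ 0.03994178 -0.08188284 -0.02671763]
```

```bash
python3 -m crank '[[[0,0,0],[0,0,0.15]],[[0,0,0],[0,0,0.3]],[[0,0,0],[0,0,0.45]],[[0,0,0],[0,0,0.45]]]'; python3 nz.py; python3 -c "
from cell import ctrl;print(ctrl.state()['moment'])"
```

```text
clock: 22.3
ee_pos: [0.5263, 0.1182, 0.0902]
orientation: [2.93, 0.385, -0.495]
ft_force: [0.1, -0.6, -0.6]
gripper_width: 0.426
finger_force: 0.2
cradle pos [ 0.84  1.51 42.58] rot err vs crR(0) [ 6.0000e-04 -5.0000e-04  2.0492e+00] q [0.103 0.505 1.339 0.033 1.733 2.125] w 39.63019461385709 F [ 0.08 -0.56 -0.63] 0.17643052706262097
nut 276 [[-16.0, -30.4, 25.5], [14.9, -11.5, 44.3], [31.7, 19.1, 65.2]] rows 182 202 193.75
[ 0.11364422 -0.05566056 -0.00252938]
```

```bash
python3 -m crank '[[[0,0,0],[0,0,0.1]],[[0,0,0],[0,0,0.2]],[[0,0,0],[0,0,0.25]],[[0,0,0],[0,0,0.25]]]'; python3 nz.py; python3 -c "
from cell import ctrl;print(ctrl.state()['moment'])"
```

```text
clock: 22.85
ee_pos: [0.5263, 0.1183, 0.0903]
orientation: [2.841, 0.322, -0.75]
ft_force: [0.1, -0.1, -0.2]
gripper_width: 0.431
finger_force: 0.3
cradle pos [ 0.84  1.6  42.65] rot err vs crR(0) [ 7.0000e-04 -5.0000e-04  2.2971e+00] q [0.103 0.505 1.339 0.034 1.733 2.373] w 40.086495970466146 F [ 0.14 -0.11 -0.21] 0.2597649101926436
nut 291 [[-17.0, -29.1, 25.4], [12.4, -11.8, 46.0], [30.9, 18.1, 65.3]] rows 181 202 193.19
[ 0.16932087 -0.0287505  -0.01221621]
```

```bash
python3 -m crank '[[[0,0,0],[0,0,0.08]],[[0,0,0],[0,0,0.16]],[[0,0,0],[0,0,0.2]],[[0,0,0],[0,0,0.2]]]'; python3 nz.py; python3 -c "
from cell import ctrl;print(ctrl.state()['moment'])"
```

```text
clock: 23.4
ee_pos: [0.5265, 0.1185, 0.0903]
orientation: [2.785, 0.257, -0.948]
ft_force: [-0.4, 1.2, -0.9]
gripper_width: 0.438
finger_force: 8.6
cradle pos [ 0.95  1.81 42.72] rot err vs crR(0) [ 8.0000e-04 -0.0000e+00  2.4974e+00] q [0.103 0.505 1.339 0.034 1.733 2.573] w 40.76251745695017 F [-0.42  1.23 -0.94] 8.636135354172438
nut 305 [[-19.5, -28.9, 24.7], [9.9, -10.9, 45.9], [30.9, 19.5, 64.9]] rows 180 202 192.61
[ 0.6454663  -0.15325176  0.15955462]
```

The finger force and moment rose, so the stop is reached. I back off, open and retract along the stud.

```bash
python3 -m crank '[[[0,0,0],[0,0,-0.05]],[[0,0,0],[0,0,-0.05]],[[0,0,0],[0,0,-0.05]],[[0,0,-20],[0,0,-0.05]],[[0,0,-60],[0,0,-0.05]],[[0,0,-110],[0,0,-0.05]],[[0,0,-150],[0,0,-0.05]],[[0,0,-150],[0,0,-0.05]],[[0,0,-150],[0,0,-0.05]]]' 0.3; python3 nz.py; python3 - <<'E'
from h import *
from cell import get_image
d=get_image("scene");P=cloud(d);L=RC.inv().apply((P-O).reshape(-1,3)).reshape(P.shape)*1000;hsv=cv2.cvtColor(d["frame"],cv2.COLOR_RGB2HSV)
cv2.imwrite('pics/s9.png',cv2.resize(d['frame'][140:240,270:410,::-1],None,fx=5,fy=5,interpolation=2))
k=(hsv[...,0]>15)&(hsv[...,0]<38)&(hsv[...,1]>100)&(abs(L[...,0])<19)&(abs(L[...,1])<19)&(L[...,2]>52)&(L[...,2]<72);t=L[k];z=np.median(t[t[:,2]>58,2]);t=t[abs(t[:,2]-z)<2]
print("nut top",len(t),t.mean(0).round(1),"tilt",np.linalg.lstsq(np.c_[t[:,:2],np.ones(len(t))],t[:,2],rcond=None)[0])
p=L[(abs(L[...,0])<45)&(L[...,1]>35)&(L[...,1]<95)&(L[...,0]<14)&(abs(L[...,2])<5)&(hsv[...,2]<110)];print("plate z",np.median(p[:,2]))
m=L[(L[...,2]>17)&(L[...,2]<30)&(abs(L[...,0]-26)<10)&(L[...,1]>35)&(L[...,1]<150)];print("mandrel",m.mean(0),m.max(0))
E
```

```text
clock: 24.58
ee_pos: [0.5895, 0.1197, 0.2252]
orientation: [2.795, 0.274, -0.903]
ft_force: [0.3, -0.2, 0.6]
gripper_width: 0.701
finger_force: 0.0
cradle pos [  1.07   1.39 191.61] rot err vs crR(0) [ 8.0000e-04 -1.8000e-03  2.4507e+00] q [0.096 0.586 0.979 0.033 2.013 2.529] w 65.15509922963857 F [ 0.33 -0.25  0.56] 0.0
nut 330 [[-25.3, -28.0, 23.9], [8.4, -9.4, 43.6], [30.4, 22.3, 64.4]] rows 180 202 191.92
nut top 63 [ 2.9 -2.3 61.7] tilt [ 1.84265278e-02 -5.39013205e-03  6.16256202e+01]
plate z 0.10464092598104272
mandrel [28.64750498 89.13669885 22.57260618] [ 35.86235999 148.03220813  27.90922117]
```

View pics/s9.png

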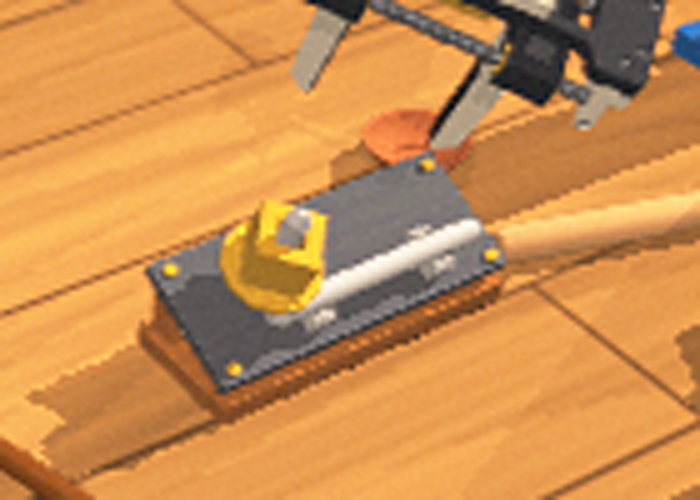

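The crop shows the nut square on the stud with its flange (230-325, 200-310) over the mandrel's end. The nut's top is at z of about 62 (home is 62.5), and the gripper is clear.

```bash
python3 -c "
from cell import job_done; print(job_done())"
```

```text
the job is handed in; nothing more can be done
None
```

The mandrel lies in both saddles and the nut is run to its stop, with its flange over the mandrel's end. The gripper is clear of everything and the job was handed in at about 25 s; no verdict came back.

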